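# Let the stepped shafts out of their feed rack by its flap lever

## Task

Issue the three stepped shafts: on the feed rack that holds them, press the long end of the side lever down with the fingertips so that its short end raises the heavy stop flap, and keep it down until all three shafts have rolled out into the rack's front tray; then let the lever come up under the fingers so that the flap comes down gently, without a slam, and is fully shut. Work only by that lever: do not touch the shafts or the flap, grip or lift nothing, and leave the rack with the plain shafts and the other things on the table as they are.

Things in the scene. Friction and masses are not known exactly. Their poses are not given: they have to be found in the camera images.
- rack_stepped: steel feed rack on legs, 205x131 mm, fixed. Origin on the table below its stop lip; x up the slope to its rear, y to its left (its tray points left as the robot sees it, lever on the near side). Behind the lip (x 0 to 95 mm) a lane slopes 9 degrees down to the front; before it (x -10 to -104 mm) it goes on as an open tray. Holds the three stepped shafts; stands left or right.
- rack_plain: steel feed rack on legs, 205x131 mm, fixed. Origin on the table below its stop lip; x up the slope to its rear, y to its left (its tray points left as the robot sees it, lever on the near side). Behind the lip (x 0 to 95 mm) a lane slopes 9 degrees down to the front; before it (x -10 to -104 mm) it goes on as an open tray. Holds the three plain shafts; leave it alone.
- flap_stepped: weighted steel flap (about 1 kg, window frame shape, 82x119 mm) over the lane, hinged at the rear; origin on the hinge. Shut, its lip hangs before the first shaft, 4 mm over the floor; it falls shut by itself. An ear on its right side lies on the lever's short end. Not to be touched.
- flap_stepped_lip (a point): middle of the lower edge of the flap's stop lip: 76 mm over the table with the flap shut, 100 mm and more when a shaft of 25 mm can roll out beneath, about 109 mm with the lever at its stop.
- lever_stepped: steel lever along the right side of its rack (rack y = -83 mm); origin on its pivot bolt, 108 mm high. Short end (40 mm, rearwards): roller under the flap's ear. Long end (118 mm, to the front): square pad. Rests pad high; swings 0.44 rad to its stop when pressed, comes back by the flap's weight. 
- lever_stepped_pad (a point): middle of the top of the 26 mm square pad at the lever's long end, about 139 mm over the table at rest. About 3 to 6 N press it down, 52 mm to its stop; 40 mm raise the flap enough for a shaft to pass, 46 mm is good. It shifts up to 4 mm level on the way. Free space above it.
- flap_plain: weighted steel flap (about 1 kg, window frame shape, 82x119 mm) over the lane, hinged at the rear; origin on the hinge. Shut, its lip hangs before the first shaft, 4 mm over the floor; it falls shut by itself. An ear on its right side lies on the lever's short end. Not to be touched.
- flap_plain_lip (a point): middle of the lower edge of the flap's stop lip: 76 mm over the table with the flap shut, 100 mm and more when a shaft of 25 mm can roll out beneath, about 109 mm with the lever at its stop.
- lever_plain: steel lever along the right side of its rack (rack y = -83 mm); origin on its pivot bolt, 108 mm high. Short end (40 mm, rearwards): roller under the flap's ear. Long end (118 mm, to the front): square pad. Rests pad high; swings 0.44 rad to its stop when pressed, comes back by the flap's weight. Not to be pressed.
- lever_plain_pad (a point): middle of the top of the 26 mm square pad at the lever's long end, about 139 mm over the table at rest. About 3 to 6 N press it down, 52 mm to its stop; 40 mm raise the flap enough for a shaft to pass, 46 mm is good. It shifts up to 4 mm level on the way. Free space above it.
- stepped_1: stepped steel shaft, 116 mm long: 25 mm thick over the middle 56 mm, then 20 mm, and 15 mm journals at both ends; origin at its middle, on its axis, y axis along it. Lies across the lane of rack_stepped, number 1 from the lip (at rack x = 16 mm); once let out and rolled down against the front stop its rack x is below -30 mm.
- stepped_2: stepped steel shaft, 116 mm long: 25 mm thick over the middle 56 mm, then 20 mm, and 15 mm journals at both ends; origin at its middle, on its axis, y axis along it. Lies across the lane of rack_stepped, number 2 from the lip (at rack x = 41 mm); once let out and rolled down against the front stop its rack x is below -30 mm.
- stepped_3: stepped steel shaft, 116 mm long: 25 mm thick over the middle 56 mm, then 20 mm, and 15 mm journals at both ends; origin at its middle, on its axis, y axis along it. Lies across the lane of rack_stepped, number 3 from the lip (at rack x = 66 mm); once let out and rolled down against the front stop its rack x is below -30 mm.
- plain_1: plain steel dowel shaft, 25 mm thick over its whole length of 116 mm; origin at its middle, on its axis. Number 1 from the lip in rack_plain.
- plain_2: plain steel dowel shaft, 25 mm thick over its whole length of 116 mm; origin at its middle, on its axis. Number 2 from the lip in rack_plain.
- plain_3: plain steel dowel shaft, 25 mm thick over its whole length of 116 mm; origin at its middle, on its axis. Number 3 from the lip in rack_plain.
- oil_can: red oil can, 56 mm across, 137 mm high, standing; a bystander, leave it where it is; origin at the centre of its underside.
- bearing: ball bearing lying flat, 52 mm across, 15 mm high; a bystander, leave it where it is; origin at the centre of its underside.
- gear: steel spur gear lying flat, 60 mm across, 21 mm high; a bystander, leave it where it is; origin at the centre of its underside.
- tape_measure: yellow tape measure, 37x77x60 mm; a bystander, leave it where it is; origin at the centre of its underside.
- carton_white: small white carton, 62x95x50 mm; a bystander, leave it where it is; origin at the centre of its underside.

How it is judged:
On the way, in this order (a step that is already met when the one before it is completed fails the run):
1. the lever of the stepped shafts' rack, pressed by the fingers, lifts the flap off the lane floor (z of flap_stepped_lip in the frame of rack_stepped above 0.086 m and contact force between the fingers and lever_stepped above 0.5 N), for 0.04 s.
2. all three stepped shafts have rolled into the front tray while the lever is held down and the flap is up (x of stepped_1 in the frame of rack_stepped between -0.115 and -0.022 m and y of stepped_1 in the frame of rack_stepped between -0.02 and 0.02 m and z of each of stepped_1, stepped_2, stepped_3 in the frame of rack_stepped below 0.098 m and x of stepped_2 in the frame of rack_stepped between -0.115 and -0.022 m and y of stepped_2 in the frame of rack_stepped between -0.02 and 0.02 m and x of stepped_3 in the frame of rack_stepped between -0.115 and -0.022 m and y of stepped_3 in the frame of rack_stepped between -0.02 and 0.02 m and z of flap_stepped_lip in the frame of rack_stepped above 0.095 m and contact force between the fingers and lever_stepped above 0.5 N), for 0.1 s.
At the end, for the whole second after the job is handed in: All three stepped shafts lie at rest in the front tray of their rack, clear of its lip (rack x below -22 mm, on the tray floor); its flap is shut again (lip within 2.5 mm of its shut height); the other rack's flap is shut and its three plain shafts are still behind it (x of stepped_1 in the frame of rack_stepped between -0.115 and -0.022 m and y of stepped_1 in the frame of rack_stepped between -0.02 and 0.02 m and z of each of stepped_1, stepped_2, stepped_3 in the frame of rack_stepped below 0.098 m and x of stepped_2 in the frame of rack_stepped between -0.115 and -0.022 m and y of stepped_2 in the frame of rack_stepped between -0.02 and 0.02 m and x of stepped_3 in the frame of rack_stepped between -0.115 and -0.022 m and y of stepped_3 in the frame of rack_stepped between -0.02 and 0.02 m and x of each of plain_1, plain_2, plain_3 in the frame of rack_plain above 0.006 m and z of each of plain_1, plain_2, plain_3 in the frame of rack_plain below 0.11 m and z of flap_stepped_lip in the frame of rack_stepped below 0.079 m and z of flap_plain_lip in the frame of rack_plain below 0.079 m and linear speed of each of stepped_1, stepped_2, stepped_3 below 0.02 m/s and angular speed of flap_stepped below 0.1 rad/s); the robot touches nothing.
It fails at once if the flap is jerked or slams (turns faster than 3 rad/s) (angular speed of flap_stepped above 3 rad/s).
It fails at once if the robot touches a flap or a shaft ((contact force between any of the fingers, the arm and flap_stepped above 1 N or contact force between any of the fingers, the arm and flap_plain above 1 N) or (contact force between any of the fingers, the arm and stepped_1 above 0.5 N or contact force between any of the fingers, the arm and stepped_2 above 0.5 N or contact force between any of the fingers, the arm and stepped_3 above 0.5 N or contact force between any of the fingers, the arm and plain_1 above 0.5 N or contact force between any of the fingers, the arm and plain_2 above 0.5 N or contact force between any of the fingers, the arm and plain_3 above 0.5 N)).
It fails at once if a shaft is lifted or carried (height (world z) of any of stepped_1, stepped_2, stepped_3, plain_1, plain_2, plain_3 above 0.135 m).
It fails at once if the lever or flap of the rack with the plain shafts is worked, or its shafts move (z of flap_plain_lip in the frame of rack_plain above 0.082 m or distance of any of plain_1, plain_2, plain_3 from where it was at the start of the episode above 0.015 m).
It fails at once if a bystander is moved (distance of any of oil_can, bearing, gear, tape_measure, carton_white from where it was at the start of the episode above 0.02 m).
It also fails if it takes over 32 s, if anything falls off the work surface, if the arm or the gripper's body presses on something with over 40 N, if the wrist force passes 120 N, or if a joint passes its speed limit or range.

## Robot

A 7-joint arm with a two-finger parallel gripper is mounted at the origin on a cart in front of the work surface, level with it; the furniture and walls round the work are solid. World frame = base frame: x ahead of the robot, y to its left, z up, the work surface at z = 0. Lengths are in m, angles in rad, forces in N, time in s.
With the tool pointing down it reaches from about 0.425 to 0.925 m from the base axis. Payload 6.8 kg.
Tool frame: the origin (TCP) lies at the very end of the fingers, on their centre line; the grasp point (between the pads) lies 19 mm behind it (bot.grip_depth is the distance from the TCP to the grasp point, in m); z points along the fingers, y is the direction in which the jaws open and shut (so a half turn about z gives the same grasp; the last joint's range is limited). The gripper opens to 85 mm and grips with 20 to 120 N. Pads are 22 mm wide; open, the fingers measure 114 mm over their backs; the gripper's body (76 mm by 85 mm) begins 54 mm behind the grasp point. The pads swing forward as they close: fully open they stand 13 mm farther back than shut.
Start: joints at [-1.25, 0.477, 0.022, 1.555, -0.011, 1.109, -0.083], TCP at [0.281, 0.614, 0.231] pointing down, gripper open.
Joint ranges: [-2.96, 2.96], [-0.34, 2.1], [-1.41, 1.46], [0.24, 2.44], [-1.37, 4.51], [0.17, 1.92], [-2.96, 2.96]. Speed limits (rad/s): [2.39, 2.39, 3.14, 3.14, 3.14, 3.14, 3.14].

## Interface

Orientations are given as a unit quaternion [w, x, y, z].
In Python, from station import bot gives the robot as it stands.
- The arm moves only by the tool step_arm, never from a script. Its argument "increments" is a list of rows, each a list of 7 numbers: the shift along the world's x, y, z in m, then the turn, a rotation vector about the world's x, y, z in degrees, then the gripper command: -1 is fully open, 1 is shut, values between are in proportion. In form: [[dx, dy, dz, rx, ry, rz, fingers], ...]. A call has 1 to 10 rows; each row is the pose to reach, as a shift and turn from the pose commanded when the call began; what a row does not reach only later rows make up. A row lasts 1/12 s, in which the tool goes at most 41.7 mm and 7.16 degrees, less where a joint would pass 70% of its speed; a pose out of reach is approached as far as the arm can. A call with a gripper value outside its range is refused whole. The fingers move at their own pace and stop on an object; "force" is the grip in N (left out, the last holds). Time passes only in rows, so rows that repeat a pose let the fingers close. It gives the time, the measured TCP pose, the force and the opening at its end, in the units of the state.
- bot.get_obs(): the state, without advancing time (a new reading comes with each control period).
- bot.read_camera(name): name is "scene" or "top" or "wrist"; returns a dict with "color" (420x560x3 uint8, red, green, blue), "intrinsics" (3x3 intrinsics, pixels), "D" ([k1, k2, p1, p2, k3] as OpenCV has them; the pictures are not rectified), "extrinsics" (4x4, takes a point from camera to world coordinates). Camera axes: x right, y up, looking along -z (the intrinsics and any distortion apply to the point x, -y, -z); pixel columns grow to the right and rows downward; lengths in m; the calibration is good to about 2 mm. A picture is of the moment at which its call begins. There is no depth.
- bot.hand_in(): hands the job in, once; it reports no verdict.
Trained networks look in the newest picture that a camera, given by its name, has taken for a name from the list of things; names that differ only in an ending like _2 or _b are one class to them, and where a whole thing is asked for, a point or a joint stands for the part that bears it (a point fixed in the world has none). Each returns a list of dicts, best first, with "conf" (0 to 1); they miss things now and then, are a little off and sometimes report something else, mostly with a low value. They report only what shows in the picture. A call takes as long as a camera call.
- bot.recognise(thing, camera): "location" ([column, row] as shares, 0 to 1, of the picture: columns of its width, rows of its height, amid what is visible of it).
- bot.place_of(thing, camera): "location" ([column, row] as shares, 0 to 1, of the picture: columns of its width, rows of its height: a listed point, or the origin of a listed thing).
The state is a dict: "t": time; "q": joint angles; "joint_vel": joint speeds; "joint_torque": joint torques, N m; "eef_pos": TCP position; "tool_rot": TCP orientation; "contact_force": force on the tool from outside, world axes, zero at the start; "torque": the same for the moment, N m; "gripper_width": opening from 0.0 (shut) to 1.0 (fully open).
Only numpy, scipy, OpenCV 4.12 (cv2) and the standard library are available. Lean on these libraries where they do the work, as an engineer would, in place of code of your own. Each camera call takes 0.05 s, during which the arm holds its last target.

## Working session

There is one attempt and no reset: what is moved stays moved. The work goes in short steps, Python scripts to look and compute and a tool call to move; the robot and the scene stay as the last step left them, time stands still between calls to the robot, and variables do not carry over. Pictures are saved under pics/ and viewed, and the job is handed in when it is done.

Besides the shell and the picture viewer there is one more tool, called after "Request:" as name([rows], argument=value, ...), one row to a line, values as JSON. step_arm: Moves the arm, as the interface text tells. Its arguments: {"type":"object","properties":{"increments":{"type":"array","items":{"type":"array","items":{"type":"number"}}},"force":{"type":"number"}},"required":["increments"]}

```bash
mkdir -p pics
cat > h.py <<'E'
import numpy as np,cv2
from station import bot
def snap(cam,fn):
    c=bot.read_camera(cam); cv2.imwrite('pics/'+fn,c['color'][:,:,::-1]); return c
def ray(c,loc):
    K=np.array(c['intrinsics'],float);D=np.array(c['D'],float);T=np.array(c['extrinsics'],float)
    p=np.array([[[loc[0]*560,loc[1]*420]]],float)
    u=cv2.undistortPoints(p,K,D)[0,0]
    d=T[:3,:3]@np.array([u[0],-u[1],-1.]);return T[:3,3],d/np.linalg.norm(d)
def tri(r1,r2):
    (o1,d1),(o2,d2)=r1,r2
    A=np.stack([d1,-d2],1);s=np.linalg.lstsq(A,o2-o1,rcond=None)[0]
    a,b=o1+s[0]*d1,o2+s[1]*d2
    return (a+b)/2,np.linalg.norm(a-b)
def atz(r,z):
    o,d=r;return o+d*(z-o[2])/d[2]
E
python3 - <<'E'
from h import *
o=bot.get_obs();print(o['t'],o['eef_pos'],o['tool_rot'],o['contact_force'])
C={}
for cam in['scene','top']:
    C[cam]=snap(cam,cam+'0.png')
    for n in['lever_stepped_pad','lever_plain_pad','flap_stepped_lip','flap_plain_lip','stepped_1','plain_1','rack_stepped','rack_plain','oil_can','lever_stepped']:
        for d in bot.place_of(n,cam)[:3]:
            r=ray(C[cam],d['location']);z={'lever_stepped_pad':.139,'lever_plain_pad':.139,'flap_stepped_lip':.076,'flap_plain_lip':.076,'stepped_1':.09,'plain_1':.09,'lever_stepped':.108}.get(n,0)
            print(cam,n,round(d['conf'],2),np.round(np.array(d['location'])*[560,420],1),np.round(atz(r,z),4))
E
```

```text
0.0 [0.28040547 0.61334195 0.23031842] [-1.41893910e-04  2.12778987e-01  9.77099924e-01 -9.06567902e-04] [-0.36006278  0.98910857  0.04848273]
scene lever_stepped_pad 0.61 [385.5 259.7] [ 0.5786 -0.316   0.139 ]
scene lever_stepped_pad 0.6 [340.7 231.9] [ 0.5869 -0.1641  0.139 ]
scene lever_plain_pad 0.66 [213.7 191.4] [0.4758 0.2453 0.139 ]
scene flap_stepped_lip 0.6 [386.  256.4] [ 0.6426 -0.2974  0.076 ]
scene flap_stepped_lip 0.42 [200.8 206.8] [0.4401 0.279  0.076 ]
scene flap_plain_lip 0.67 [260.8 201.1] [0.5866 0.1437 0.076 ]
scene stepped_1 0.68 [394.1 261.3] [ 0.6297 -0.3277  0.09  ]
scene stepped_1 0.55 [402.3 268.2] [ 0.6222 -0.3581  0.09  ]
scene stepped_1 0.53 [394.9 263.9] [ 0.6227 -0.3341  0.09  ]
scene plain_1 0.59 [272.4 204.8] [0.5865 0.0932 0.09  ]
scene plain_1 0.48 [278.6 204.3] [0.6013 0.079  0.09  ]
scene rack_stepped 0.58 [383.3 272. ] [ 0.6461 -0.3035  0.    ]
scene rack_stepped 0.3 [281.8 198. ] [0.7071 0.1485 0.    ]
scene rack_plain 0.63 [258.2 214.7] [0.5879 0.159  0.    ]
scene rack_plain 0.32 [403.9 266.1] [ 0.7077 -0.3436  0.    ]
scene oil_can 0.59 [3
[... 554 characters left out ...]
top stepped_1 0.76 [406.8 196.8] [ 0.6199 -0.3339  0.09  ]
top stepped_1 0.61 [398.2 195.4] [ 0.6243 -0.3101  0.09  ]
top stepped_1 0.46 [417.5 196.7] [ 0.6198 -0.364   0.09  ]
top plain_1 0.66 [254.9 215.1] [0.5732 0.0954 0.09  ]
top plain_1 0.49 [399.7 192.9] [ 0.6315 -0.3147  0.09  ]
top plain_1 0.23 [388.2 217.7] [ 0.5608 -0.2777  0.09  ]
top rack_stepped 0.57 [385.1 197.3] [ 0.6389 -0.2986  0.    ]
top rack_plain 0.87 [240.8 216.3] [0.5857 0.1437 0.    ]
top oil_can 0.85 [414.6 253. ] [ 0.4677 -0.3753  0.    ]
top oil_can 0.48 [251.5 209.5] [0.6063 0.1113 0.    ]
top lever_stepped 0.79 [387.  220.6] [ 0.5498 -0.2687  0.108 ]
top lever_stepped 0.44 [393.1 192.7] [ 0.6282 -0.2907  0.108 ]
```

View pics/scene0.png

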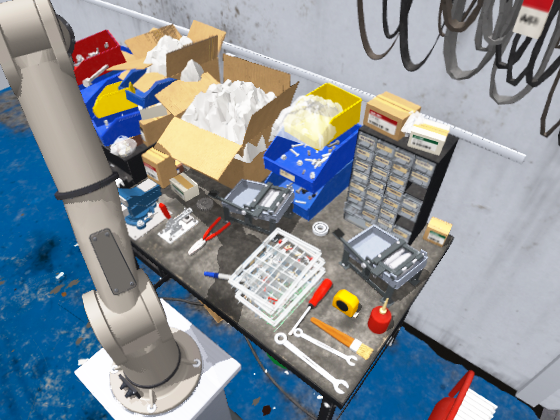

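View pics/top0.png

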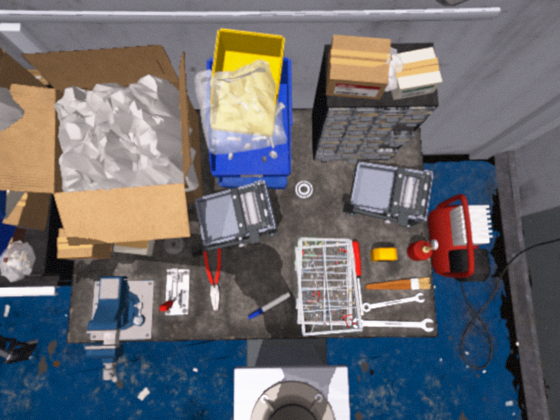

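Run:
```python
import cv2
a=cv2.imread('pics/scene0.png')[180:320,300:460];b=cv2.imread('pics/top0.png')[150:270,320:460]
cv2.imwrite('pics/s0c.png',cv2.resize(a,None,fx=5,fy=4.2,interpolation=2)[:600,:800]);cv2.imwrite('pics/t0c.png',cv2.resize(b,None,fx=5,fy=5,interpolation=2))
```

```text
(no output)
```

View pics/s0c.png

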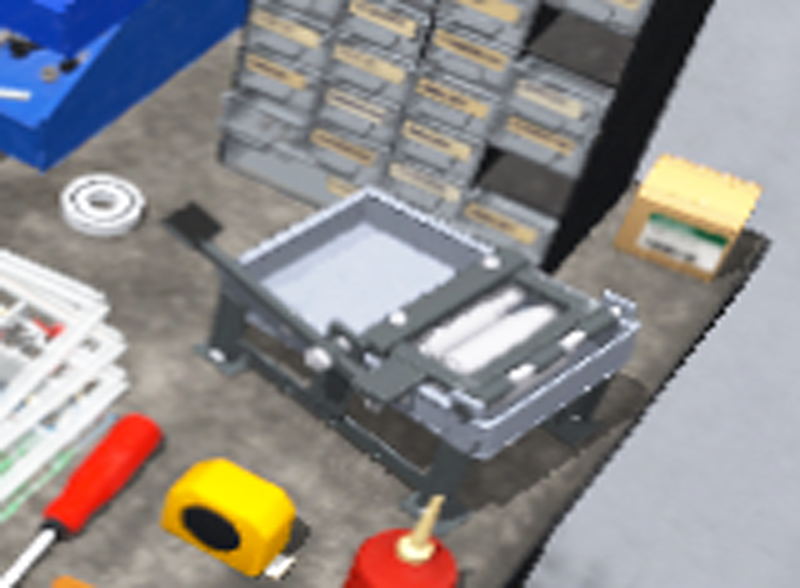

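View pics/t0c.png

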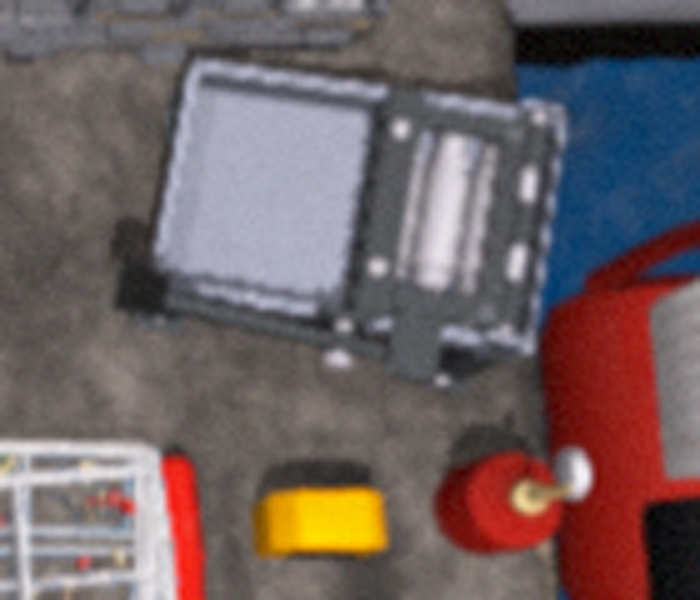

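The right rack, with its pad at scene (339,233) and top (348,207), appears to hold the stepped shafts. I'll triangulate the pad and compare the shafts in both racks.

Run:
```python
from h import *
C={c:bot.read_camera(c) for c in['scene','top']}
def b(n,c,near=None):
    L=bot.place_of(n,c)
    return L
for a,bb in [((340.7,231.9),(349.4,205.8)),((338.6,232.9),(348.4,207)),((213.7,191.4),(196.8,250.4)),((364.9,261.2),(387,220.6))]:
    print(tri(ray(C['scene'],np.array(a)/[560,420]),ray(C['top'],np.array(bb)/[560,420])))
a=cv2.imread('pics/scene0.png')[170:245,210:310];b=cv2.imread('pics/top0.png')[170:260,190:290]
a2=cv2.imread('pics/scene0.png')[210:305,335:435];b2=cv2.imread('pics/top0.png')[150:240,345:445]
f=lambda i:cv2.resize(i,(400,300),interpolation=2)
cv2.imwrite('pics/cmp.png',np.vstack([np.hstack([f(a),f(b)]),np.hstack([f(a2),f(b2)])]))
print(C['top']['extrinsics'],C['scene']['extrinsics'])
```

```text
(array([ 0.58769425, -0.16271608,  0.13690993]), np.float64(0.002059978538969204))
(array([ 0.58420468, -0.15955119,  0.13371066]), np.float64(0.00036047901851175146))
(array([0.47317998, 0.24355808, 0.1418172 ]), np.float64(0.001962973700912283))
(array([ 0.54986835, -0.26743659,  0.12056328]), np.float64(0.005942195768327227))
[[-0.01464867  0.98332657 -0.18125746  0.38801059]
 [-0.99986947 -0.01316978  0.00935995  0.03111833]
 [ 0.00681677  0.18137091  0.98339114  1.15154655]
 [ 0.          0.          0.          1.        ]] [[ 0.62769736  0.55264936 -0.54824693 -0.1354989 ]
 [-0.7783953   0.45448472 -0.43306396 -0.50600855]
 [ 0.00983733  0.69858594  0.71545853  1.00205308]
 [ 0.          0.          0.          1.        ]]
```

View pics/cmp.png

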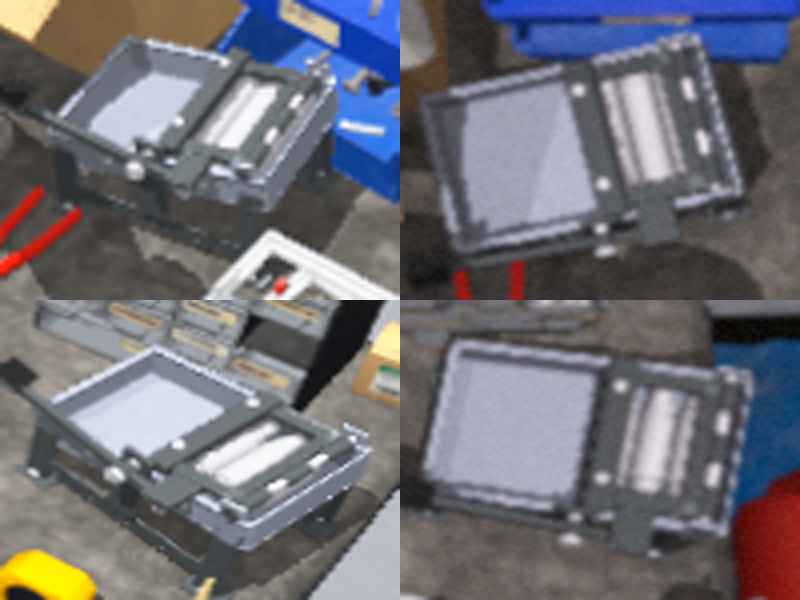

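The right rack's shafts show gaps at their ends, so they look stepped; I'll check that with the wrist camera. Moving over now, with the fingers closing on the way.

Request:
step_arm([
  [0.012,-0.031,0.008,0,0,-3,1],
  [0.024,-0.062,0.016,0,0,-6,1],
  [0.036,-0.093,0.024,0,0,-9,1],
  [0.048,-0.124,0.032,0,0,-12,1],
  [0.06,-0.155,0.04,0,0,-15,1],
  [0.072,-0.186,0.048,0,0,-18,1],
  [0.084,-0.217,0.056,0,0,-21,1],
  [0.096,-0.248,0.064,0,0,-24,1],
  [0.108,-0.279,0.072,0,0,-27,1],
  [0.12,-0.31,0.08,0,0,-30,1],
])

```text
t: 2.03
eef_pos: [0.401, 0.3023, 0.3119]
tool_rot: [-0.0, 0.46, 0.888, 0.0]
contact_force: [-0.2, -0.5, -0.4]
gripper_width: 0.0
```

Request:
step_arm([
  [0.012,-0.031,0,0,0,-3,1],
  [0.024,-0.062,0,0,0,-6,1],
  [0.036,-0.093,0,0,0,-9,1],
  [0.048,-0.124,0,0,0,-12,1],
  [0.06,-0.155,0,0,0,-15,1],
  [0.072,-0.186,0,0,0,-18,1],
  [0.084,-0.217,0,0,0,-21,1],
  [0.096,-0.248,0,0,0,-24,1],
  [0.108,-0.279,0,0,0,-27,1],
  [0.12,-0.31,0,0,0,-30,1],
])

```text
t: 2.87
eef_pos: [0.521, -0.0076, 0.3117]
tool_rot: [0.0, 0.674, 0.739, 0.0]
contact_force: [0.3, 0.8, 0.6]
gripper_width: 0.001
```

Run:
```python
from h import *
o=bot.get_obs();print(o['t'],o['eef_pos'],o['tool_rot'],o['contact_force'],o['gripper_width'],o['q'])
c=snap('wrist','w1.png');print(c['extrinsics'])
for n in['lever_stepped_pad','lever_plain_pad','lever_stepped','flap_stepped_lip','stepped_1','plain_1']:
    for d in bot.place_of(n,'wrist')[:3]:
        print(n,round(d['conf'],2),np.round(np.array(d['location'])*[560,420],1),atz(ray(c,d['location']),.137))
```

```text
2.8667 [ 0.52097405 -0.00764892  0.31166233] [1.04618596e-04 6.73694766e-01 7.39009565e-01 4.63097455e-04] [0.29911289 0.81751854 0.58550017] 0.0012793292490381044 [-0.59116984  0.15223717  0.55430086  1.84803599 -0.08756295  1.16442955
  0.08496218]
[[ 9.95763637e-01 -8.79643205e-02 -2.67779319e-02  5.13241242e-01]
 [ 9.19470963e-02  9.54837230e-01  2.82544854e-01  6.35084776e-02]
 [ 7.14700156e-04 -2.83810045e-01  9.58880257e-01  4.53985220e-01]
 [ 0.00000000e+00  0.00000000e+00  0.00000000e+00  1.00000000e+00]]
stepped_1 0.53 [348.6  44.1] [0.56874939 0.11538449 0.137     ]
plain_1 0.78 [354.5  68.2] [0.57649454 0.09759075 0.137     ]
plain_1 0.71 [357.9  93.3] [0.58255955 0.07812372 0.137     ]
```

View pics/w1.png

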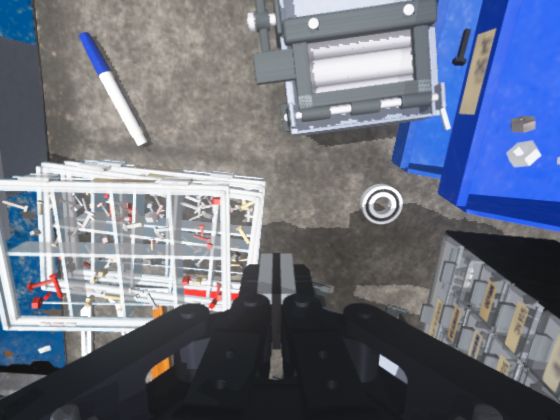

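The left rack's shafts (357,68) are plain along their full length, so the right rack is the stepped one. Next I'll move nearer to view its pad.

Request:
step_arm([
  [0.012,-0.02,0,0,0,-3,1],
  [0.024,-0.04,0,0,0,-6,1],
  [0.036,-0.06,0,0,0,-9,1],
  [0.048,-0.08,0,0,0,-12,1],
  [0.06,-0.1,0,0,0,-13,1],
  [0.065,-0.12,0,0,0,-13,1],
  [0.065,-0.12,0,0,0,-13,1],
  [0.065,-0.12,0,0,0,-13,1],
])

```text
t: 3.88
eef_pos: [0.5856, -0.1259, 0.311]
tool_rot: [-0.0, 0.752, 0.659, -0.0]
contact_force: [0.8, 0.2, -0.0]
gripper_width: -0.001
```

Run:
```python
from h import *
o=bot.get_obs();print(o['t'],o['eef_pos'],o['tool_rot'],o['contact_force'],o['gripper_width'],o['q'])
for cam in['wrist','top']:
  c=snap(cam,cam+'2.png')
  for n in['lever_stepped_pad','lever_stepped','stepped_1','plain_1']:
    for d in bot.place_of(n,cam)[:3]:
        print(cam,n,round(d['conf'],2),np.round(np.array(d['location'])*[560,420],1),atz(ray(c,d['location']),.137))
```

```text
3.8833 [ 0.58560776 -0.12587709  0.31104556] [-1.94356158e-04  7.52302599e-01  6.58817676e-01 -1.80434034e-04] [ 0.78767677  0.22863982 -0.01264037] -0.0007329306539550656 [-0.38763854  0.32540523  0.64413391  1.67893957 -0.20683057  1.20689549
  0.17315988]
wrist lever_stepped_pad 0.71 [277.1 220.5] [ 0.58100894 -0.16080952  0.137     ]
top stepped_1 0.42 [415.3 197.2] [ 0.60822846 -0.34053228  0.137     ]
top plain_1 0.5 [244.  216.9] [0.5604813  0.12179781 0.137     ]
top plain_1 0.42 [256.4 208.5] [0.58292878 0.08848997 0.137     ]
```

View pics/wrist2.png

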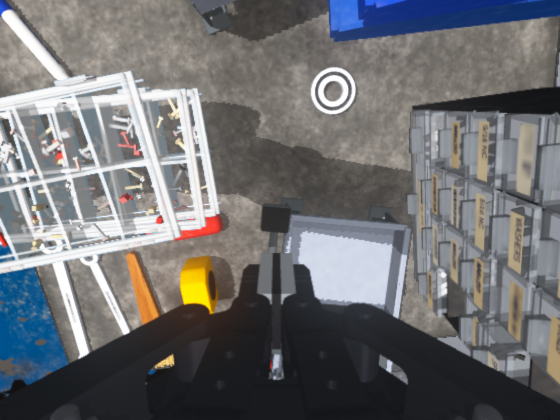

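The wrist view shows the pad at (276,218), which gives (0.581,-0.160) and agrees with the two fixed cameras to within a few mm. I'll go down to about 12 mm above it.

Request:
step_arm([
  [-0.003,-0.015,-0.02,0,0,0,1],
  [-0.005,-0.033,-0.045,0,0,0,1],
  [-0.005,-0.033,-0.075,0,0,0,1],
  [-0.005,-0.033,-0.105,0,0,0,1],
  [-0.005,-0.033,-0.13,0,0,0,1],
  [-0.005,-0.033,-0.15,0,0,0,1],
  [-0.005,-0.033,-0.16,0,0,0,1],
  [-0.005,-0.033,-0.16,0,0,0,1],
])

```text
t: 5.05
eef_pos: [0.5793, -0.1586, 0.1492]
tool_rot: [-0.002, 0.752, 0.659, -0.001]
contact_force: [0.1, 1.0, -0.3]
gripper_width: -0.003
```

Run:
```python
from h import *
o=bot.get_obs();print(o['t'],o['eef_pos'],o['contact_force'])
W=snap('wrist','w3.png');S=snap('scene','s3.png')
s=cv2.imread('pics/s3.png')[180:280,300:420];w=cv2.imread('pics/w3.png')[150:420,140:420]
cv2.imwrite('pics/m3.png',np.hstack([cv2.resize(s,(400,400),interpolation=2),cv2.resize(w,(400,400))]))
```

```text
5.05 [ 0.57925904 -0.15858091  0.14916182] [ 0.07761679  1.04142416 -0.28659727]
```

View pics/m3.png

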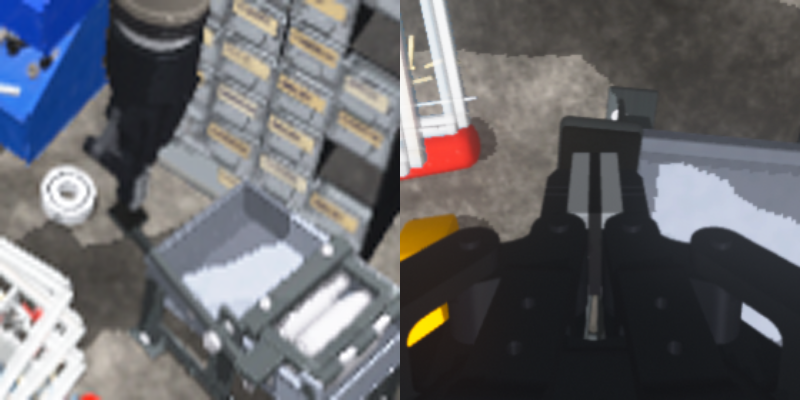

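Run:
```python
from h import *
c=bot.read_camera('wrist')
for p in [(254,230),(311,234),(281,231),(276,252)]: print(p,atz(ray(c,np.array(p)/[560,420]),.139))
print([ (round(d['conf'],2),atz(ray(c,d['location']),.139)) for d in bot.place_of('lever_stepped_pad','wrist')])
cv2.imwrite('pics/w3b.png',cv2.resize(c['color'][200:320,200:360,::-1],(800,600),interpolation=2))
```

```text
(254, 230) [ 0.57190201 -0.14361014  0.139     ]
(311, 234) [ 0.5982575  -0.14915248  0.139     ]
(281, 231) [ 0.58442127 -0.14578771  0.139     ]
(276, 252) [ 0.58067454 -0.15608886  0.139     ]
[(0.71, array([ 0.57896589, -0.16040237,  0.139     ]))]
```

View pics/w3b.png

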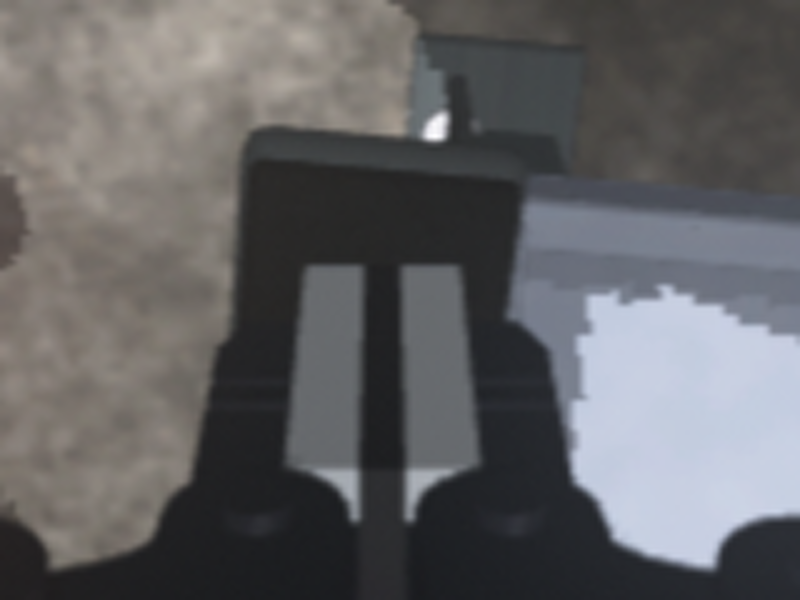

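The pad's top front edge shows at row 233, columns 250–304. That puts its centre at about (0.583,-0.160), under the fingers, so I'll press smoothly.

Request:
step_arm([
  [0.002,-0.001,-0.004,0,0,0,1],
  [0.002,-0.001,-0.008,0,0,0,1],
  [0.002,-0.001,-0.011,0,0,0,1],
  [0.002,-0.001,-0.014,0,0,0,1],
  [0.002,-0.001,-0.017,0,0,0,1],
  [0.002,-0.001,-0.02,0,0,0,1],
  [0.002,-0.001,-0.023,0,0,0,1],
  [0.002,-0.001,-0.026,0,0,0,1],
])

```text
t: 5.92
eef_pos: [0.5832, -0.1597, 0.1253]
tool_rot: [0.0, 0.752, 0.659, 0.0]
contact_force: [-0.2, 3.1, 4.0]
gripper_width: 0.004
```

Run:
```python
from h import *
o=bot.get_obs();print(o['t'],o['eef_pos'],o['contact_force'])
S=snap('scene','s4.png')
cv2.imwrite('pics/m4.png',cv2.resize(cv2.imread('pics/s4.png')[180:300,300:460],(800,600),interpolation=2))
```

```text
5.9167 [ 0.58316676 -0.15966394  0.12527723] [-0.21402791  3.08246907  4.02857951]
```

View pics/m4.png

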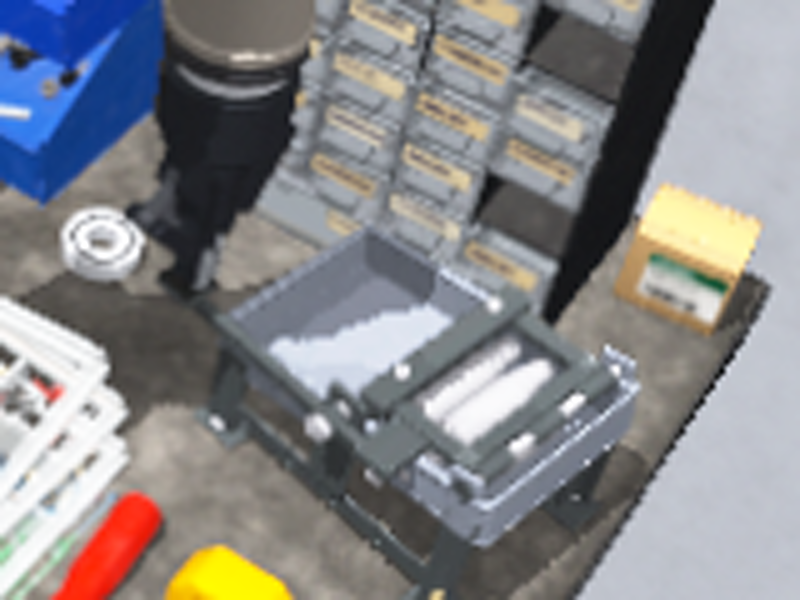

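The fingers are on the pad with an upward force of 4 N, and the lever and flap have begun to move. Pressing on to about 46–47 mm and holding.

Request:
step_arm([
  [0,0,-0.004,0,0,0,1],
  [0,0,-0.008,0,0,0,1],
  [0,0,-0.012,0,0,0,1],
  [0,0,-0.016,0,0,0,1],
  [0,0,-0.02,0,0,0,1],
  [0,0,-0.024,0,0,0,1],
  [0,0,-0.028,0,0,0,1],
  [0,0,-0.031,0,0,0,1],
  [0,0,-0.033,0,0,0,1],
  [0,0,-0.033,0,0,0,1],
])

```text
t: 6.8
eef_pos: [0.5828, -0.1606, 0.092]
tool_rot: [0.0, 0.752, 0.659, -0.0]
contact_force: [1.8, 1.3, 3.1]
gripper_width: 0.001
```

Request:
step_arm([
  [0,0,0,0,0,0,1],
  [0,0,0,0,0,0,1],
  [0,0,0,0,0,0,1],
  [0,0,0,0,0,0,1],
  [0,0,0,0,0,0,1],
  [0,0,0,0,0,0,1],
  [0,0,0,0,0,0,1],
  [0,0,0,0,0,0,1],
  [0,0,0,0,0,0,1],
  [0,0,0,0,0,0,1],
])

```text
t: 7.63
eef_pos: [0.5826, -0.1603, 0.0923]
tool_rot: [0.0, 0.752, 0.659, -0.0]
contact_force: [2.3, -1.1, 2.7]
gripper_width: 0.002
```

Run:
```python
from h import *
o=bot.get_obs();print(o['t'],o['eef_pos'],o['contact_force'])
S=snap('scene','s5.png');T=snap('top','t5.png')
s=cv2.imread('pics/s5.png')[190:310,310:430]
t=cv2.imread('pics/t5.png')[150:240,345:445]
cv2.imwrite('pics/m5.png',np.hstack([cv2.resize(s,(400,400),interpolation=2),cv2.resize(t,(400,400),interpolation=2)]))
```

```text
7.6333 [ 0.58264753 -0.16030347  0.09234544] [ 2.31803768 -1.11246023  2.66331319]
```

View pics/m5.png

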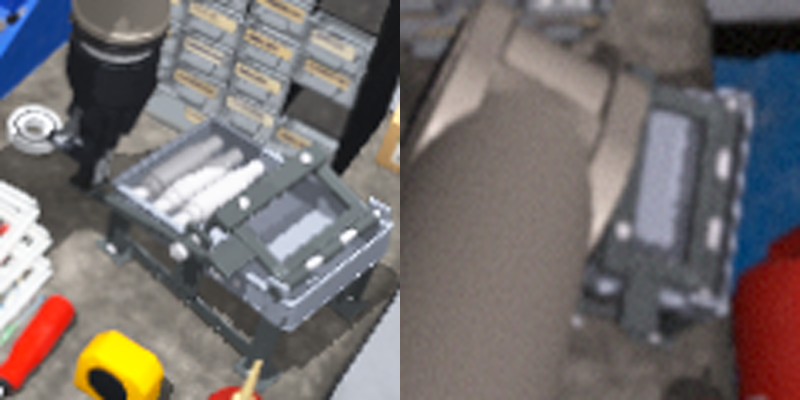

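All three stepped shafts are in the tray and the lane under the flap is empty. I'll hold a bit longer for them to settle, then check.

Request:
step_arm([
  [0,0,0,0,0,0,1],
  [0,0,0,0,0,0,1],
  [0,0,0,0,0,0,1],
  [0,0,0,0,0,0,1],
  [0,0,0,0,0,0,1],
  [0,0,0,0,0,0,1],
  [0,0,0,0,0,0,1],
  [0,0,0,0,0,0,1],
  [0,0,0,0,0,0,1],
  [0,0,0,0,0,0,1],
])

```text
t: 8.57
eef_pos: [0.5825, -0.1601, 0.0923]
tool_rot: [-0.0, 0.752, 0.659, -0.0]
contact_force: [1.9, -0.6, 2.8]
gripper_width: -0.0
```

Run:
```python
from h import *
o=bot.get_obs();print(o['t'],o['eef_pos'],o['contact_force'])
c=snap('scene','s6.png')
pv=np.array([.583,-.160])  # pad approx, rack: x~-114, y -83
xr=np.array([-.13,-.9915]);yr=np.array([.9915,-.13]);org=pv+.07*0+.083*yr+.145*0*xr
for d in bot.place_of('stepped_1','scene'): print(round(d['conf'],2),np.array(d['location'])*[560,420],atz(ray(c,d['location']),.085))
cv2.imwrite('pics/m6.png',cv2.resize(cv2.imread('pics/s6.png')[200:300,325:435],(770,600),interpolation=2))
```

```text
8.5667 [ 0.58253945 -0.16013322  0.0922835 ] [ 1.91595229 -0.57328675  2.77272472]
0.78 [372.176 249.69 ] [ 0.63158287 -0.25462462  0.085     ]
0.67 [367.192 245.994] [ 0.63464322 -0.23568874  0.085     ]
0.63 [362.824 240.282] [ 0.64593397 -0.21378698  0.085     ]
```

View pics/m6.png

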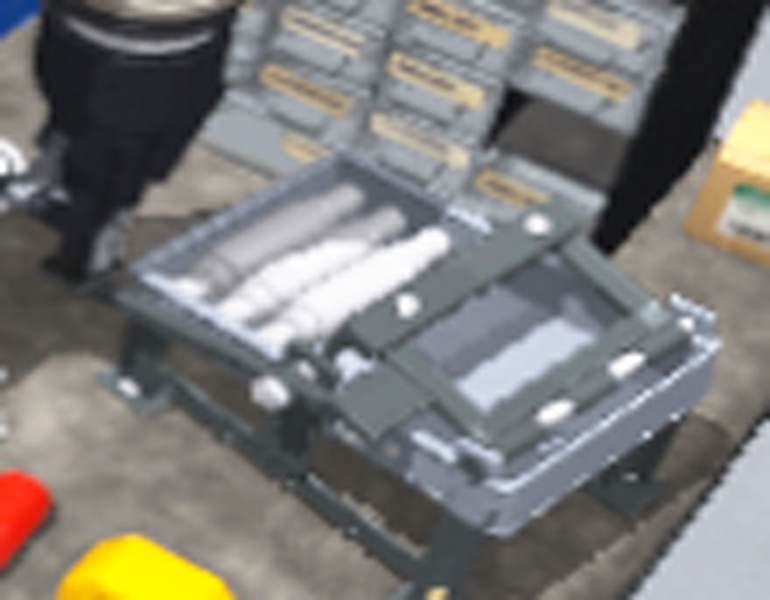

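The three shafts lie side by side in the tray. The rearmost is about 45 mm clear of the lip. Releasing slowly.

Request:
step_arm([
  [0,0,0.001,0,0,0,1],
  [0,0,0.003,0,0,0,1],
  [0,0,0.005,0,0,0,1],
  [0,0,0.007,0,0,0,1],
  [0,0,0.009,0,0,0,1],
  [0,0,0.011,0,0,0,1],
  [0,0,0.013,0,0,0,1],
  [0,0,0.015,0,0,0,1],
  [0,0,0.017,0,0,0,1],
  [0,0,0.019,0,0,0,1],
])

```text
t: 9.5
eef_pos: [0.5825, -0.1599, 0.1115]
tool_rot: [-0.0, 0.752, 0.659, 0.0]
contact_force: [-0.3, 2.9, 3.5]
gripper_width: -0.003
```

Request:
step_arm([
  [0,0,0.002,0,0,0,1],
  [0,0,0.004,0,0,0,1],
  [0,0,0.006,0,0,0,1],
  [0,0,0.008,0,0,0,1],
  [0,0,0.01,0,0,0,1],
  [0,0,0.012,0,0,0,1],
  [0,0,0.014,0,0,0,1],
  [0,0,0.016,0,0,0,1],
  [0,0,0.018,0,0,0,1],
  [0,0,0.02,0,0,0,1],
])

```text
t: 10.33
eef_pos: [0.5827, -0.161, 0.1316]
tool_rot: [0.001, 0.752, 0.659, -0.0]
contact_force: [-1.2, -1.2, 2.1]
gripper_width: 0.0
```

Request:
step_arm([
  [0,0,0.001,0,0,0,1],
  [0,0,0.002,0,0,0,1],
  [0,0,0.003,0,0,0,1],
  [0,0,0.004,0,0,0,1],
  [0,0,0.005,0,0,0,1],
  [0,0,0.006,0,0,0,1],
  [0,0,0.008,0,0,0,1],
  [0,0,0.01,0,0,0,1],
  [0,0,0.012,0,0,0,1],
  [0,0,0.015,0,0,0,1],
])

```text
t: 11.17
eef_pos: [0.5823, -0.1593, 0.146]
tool_rot: [-0.001, 0.752, 0.659, -0.0]
contact_force: [0.4, 0.0, 0.1]
gripper_width: 0.005
```

Request:
step_arm([
  [0,0.002,0.01,0,0,0,1],
  [0,0.005,0.03,0,0,0,1],
  [0,0.01,0.06,0,0,0,1],
  [0,0.02,0.09,0,0,0,1],
  [0,0.05,0.12,0,0,0,1],
  [0,0.08,0.14,0,0,0,1],
  [0,0.11,0.15,0,0,0,1],
  [0,0.14,0.15,0,0,0,1],
  [0,0.16,0.15,0,0,0,1],
  [0,0.16,0.15,0,0,0,1],
])

```text
t: 12.0
eef_pos: [0.5827, 0.0065, 0.2969]
tool_rot: [-0.001, 0.75, 0.662, 0.001]
contact_force: [0.7, 0.6, -0.6]
gripper_width: -0.004
```

Run:
```python
from h import *
o=bot.get_obs();print(o['t'],o['eef_pos'],o['contact_force'])
C={c:snap(c,c+'7.png') for c in['scene','top']}
for n in ['stepped_1','flap_stepped_lip','lever_stepped_pad']:
  for cam in C:
    for d in bot.place_of(n,cam)[:3]: print(n,cam,round(d['conf'],2),np.round(np.array(d['location'])*[560,420],1),np.round(atz(ray(C[cam],d['location']),{'s':.085,'f':.076,'l':.137}[n[0]]),3))
s=cv2.imread('pics/scene7.png')[190:310,310:430]
t=cv2.imread('pics/top7.png')[140:240,335:445]
cv2.imwrite('pics/m7.png',np.hstack([cv2.resize(s,(400,400),interpolation=2),cv2.resize(t,(400,400),interpolation=2)]))
```

```text
12.0 [0.58273718 0.00654967 0.2968808 ] [ 0.69897528  0.5595779  -0.60827841]
stepped_1 scene 0.67 [367.5 242.7] [ 0.646 -0.23   0.085]
stepped_1 scene 0.62 [375.1 249.4] [ 0.638 -0.261  0.085]
stepped_1 scene 0.59 [364.7 242. ] [ 0.644 -0.222  0.085]
stepped_1 top 0.75 [376.2 190.2] [ 0.641 -0.25   0.085]
stepped_1 top 0.7 [365.7 192.6] [ 0.635 -0.22   0.085]
stepped_1 top 0.66 [243.6 211. ] [0.586 0.128 0.085]
flap_stepped_lip scene 0.92 [387.3 260. ] [ 0.633 -0.307  0.076]
flap_stepped_lip top 0.83 [392.3 190.7] [ 0.642 -0.299  0.076]
flap_stepped_lip top 0.23 [238.6 211.3] [0.587 0.143 0.076]
lever_stepped_pad scene 0.81 [339.7 233. ] [ 0.583 -0.163  0.137]
lever_stepped_pad top 0.78 [344.5 207. ] [ 0.584 -0.149  0.137]
lever_stepped_pad top 0.57 [383.9 252.2] [ 0.461 -0.247  0.137]
```

View pics/m7.png

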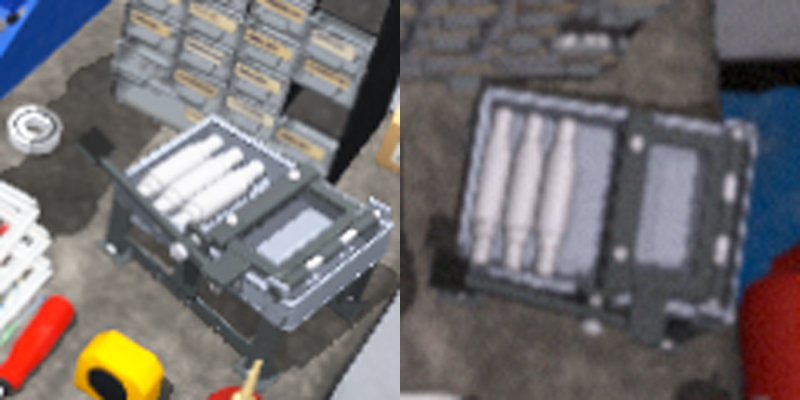

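The three shafts lie against the front stop, the pad is back at its rest pixel, scene (340,233), and the flap is down. The robot is clear, so I'm handing in.

```bash
python3 -c "
from station import bot
print(bot.hand_in())"
```

```text
the job is handed in; nothing more can be done
None
```

The three stepped shafts are out in the front tray of the right-hand rack and its flap is shut again. I handed the job in at about 12 s of the 32 s allowed; no verdict was reported.

- **Press:** With the fingers closed, I pressed the lever pad down about 47 mm and held it there about 1.8 s, feeling 3–4 N. A picture taken while it was held down showed all three shafts in the tray and the lane empty.
- **Release:** I let the lever up over about 2 s, until the force fell to zero. I have no direct reading of the flap's speed, but the lever rose at only about 24 mm/s, so a slam is unlikely.
- **Last checks:** The final pictures show the shafts lying side by side against the front stop, well clear of the lip. The flap is down and the robot is clear of everything. I judged the flap shut by its look and by the pad; I did not measure the lip's height.
- **Disagreements:** In the last scene picture the pad is within 1–2 pixels of where it rested at the start. The network's top-camera fix on it was about 12 mm off in y. It also reported a stepped shaft in the left rack once more, but the pictures show that rack holds the plain shafts.
- **Other items:** I didn't work at the other rack or the bystanders, and nothing in the pictures suggested they had moved. I did not measure them at the end.

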